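# Book in a delivery: sort it into the bins, then hold the camera boom at its mark

### The job

Sort the delivery beside the two-bin tray: put the two loose cartons in the bin that already holds a carton, and stand the loose dropper bottle upright in the bin that already holds a bottle, leaving the ones already there in place. Then press the lock button on the telescoping camera boom right down, draw the camera head out by its upright grip until its pointer is in line with the rider clip on the scale, and finish while still holding it there for the picture, because a spring would pull it back. Leave the specimen cup, the timer and the syringe alone.

Things in the scene. Friction and masses are not known exactly. Their poses are not given: they have to be found in the camera images.
- stand: the fixed stand: a white tray of two open bins side by side, a telescoping boom on pillars to the left. Origin on the worktop under the middle of the wall between the bins; x away from the robot (at yaw 0), y left, z up. Bin walls 34 mm high, 4 mm thick. Boom axis along the stand's y at x = 30, z = 125 mm; its sleeve and lock housing span y = 225 to 400 mm, up to z = 150 mm
- left_bin (a point): middle of the floor of the left bin (at the stand's y = 62.5 mm), floor top 4 mm above the worktop; inside 142 mm along x by 117 mm along y; axes as the stand's
- right_bin (a point): middle of the floor of the right bin (at the stand's y = -62.5 mm), same size and axes. Which bin holds the bottle and which the carton varies
- bottle_centre (a point): the loose bottle to sort: a white dropper bottle, round body 26 mm in diameter up to 61 mm, narrower cap above, 82 mm tall in all, upright; the point is its centre, 41 mm above its foot; z is its upright axis
- carton_1_centre (a point): first loose carton to sort: a small flat printed carton, 28 x 46 x 17 mm, lying flat; the point is its centre, 8.5 mm above its underside; its x axis runs across the 28 mm width, y along the 46 mm length
- carton_2_centre (a point): second loose carton to sort: a small flat printed carton, 28 x 46 x 17 mm, lying flat; the point is its centre, 8.5 mm above its underside; its x axis runs across the 28 mm width, y along the 46 mm length
- bin_bottle_centre (a point): the bottle already in a bin, standing about 50 mm beyond the bin's middle (stand's +x): a white dropper bottle, round body 26 mm in diameter up to 61 mm, narrower cap above, 82 mm tall in all, upright; the point is its centre, 41 mm above its foot; z is its upright axis
- bin_carton_centre (a point): the carton already in the other bin, lying about 50 mm beyond the bin's middle (stand's +x): a small flat printed carton, 28 x 46 x 17 mm, lying flat; the point is its centre, 8.5 mm above its underside; its x axis runs across the 28 mm width, y along the 46 mm length
- button (a point): middle of the top face of the lock button, a round black button 26 mm in diameter, 13 mm proud of the grey lock housing; about 3 N presses it straight down 6 mm, and it stays down. Until then the boom is locked
- lock (a joint): travel of the lock button in m: 0 up (locked), 0.006 fully down (free)
- grip (a point): centre of the upright black grip on the boom's camera head, 30 mm (stand x) by 24 mm (stand y) by 52 mm tall; its top is 23 mm above the point, the grey head block begins 27 mm below it. A white camera pod sticks out 65 mm to the stand's -x, lower than the grip. It moves straight along the stand's -y as the boom extends; axes as the stand's. Pushed in, it is 90 mm from the button
- head (a joint): extension of the boom in m: 0 pushed in, 0.22 fully out; a spring pulls it in with 1.6 N at 0 and 3.4 N at full extension
- pointer (a point): tip of the thin dark pointer on the camera head, at the near edge of the scale rail; it has the same stand y as the grip
- rider: small black clip fixed on the scale rail (a bar 20 mm wide with ticks, parallel to the boom at the stand's x = 95 mm, top at z = 131 mm); a white line crosses its top, it is 12 mm wide along the rail. Origin under the line on the rail's axis (z = 125 mm); axes as the stand's. The line is the mark to reach: 110 to 190 mm from the pushed-in place of the pointer
- cup_centre (a point): bystander: specimen cup with a screw lid, 58 mm wide, 63 mm tall; the point is on its axis 30 mm up
- timer_centre (a point): bystander: small white bench timer, 68 x 62 x 19 mm, lying flat; the point is about its centre
- syringe_centre (a point): bystander: empty syringe lying flat, 104 mm long along its y, 18 mm high; the point is about its centre
Things that resemble listed ones, but are neither listed nor needed, are in the scene too. What is shaped like the part that bears bottle_centre but green is not meant. What is shaped like the part that bears bin_bottle_centre but pink is not meant.

How it is judged:
On the way, in this order (a step that is already met when the one before it is completed fails the run):
1. the loose cartons and the bottle are let go in the bins of their own kind, the bottle upright ((((x of bottle_centre in the frame of stand between -0.07 and 0.07 m and y of bottle_centre in the frame of stand between 0.0055 and 0.1195 m and angle between bottle_centre's own z axis and vertical below 0.2 rad and z of bottle_centre in the frame of stand below 0.055 m) and (x of bin_bottle_centre in the frame of stand between -0.07 and 0.07 m and y of bin_bottle_centre in the frame of stand between 0.0055 and 0.1195 m and angle between bin_bottle_centre's own z axis and vertical below 0.2 rad and z of bin_bottle_centre in the frame of stand below 0.055 m) and (x of carton_1_centre in the frame of stand between -0.07 and 0.07 m and y of carton_1_centre in the frame of stand between -0.1195 and -0.0055 m and z of carton_1_centre in the frame of stand below 0.036 m) and (x of carton_2_centre in the frame of stand between -0.07 and 0.07 m and y of carton_2_centre in the frame of stand between -0.1195 and -0.0055 m and z of carton_2_centre in the frame of stand below 0.036 m) and (x of bin_carton_centre in the frame of stand between -0.07 and 0.07 m and y of bin_carton_centre in the frame of stand between -0.1195 and -0.0055 m and z of bin_carton_centre in the frame of stand below 0.036 m)) or ((x of bottle_centre in the frame of stand between -0.07 and 0.07 m and y of bottle_centre in the frame of stand between -0.1195 and -0.0055 m and angle between bottle_centre's own z axis and vertical below 0.2 rad and z of bottle_centre in the frame of stand below 0.055 m) and (x of bin_bottle_centre in the frame of stand between -0.07 and 0.07 m and y of bin_bottle_centre in the frame of stand between -0.1195 and -0.0055 m and angle between bin_bottle_centre's own z axis and vertical below 0.2 rad and z of bin_bottle_centre in the frame of stand below 0.055 m) and (x of carton_1_centre in the frame of stand between -0.07 and 0.07 m and y of carton_1_centre in the frame of stand between 0.0055 and 0.1195 m and z of carton_1_centre in the frame of stand below 0.036 m) and (x of carton_2_centre in the frame of stand between -0.07 and 0.07 m and y of carton_2_centre in the frame of stand between 0.0055 and 0.1195 m and z of carton_2_centre in the frame of stand below 0.036 m) and (x of bin_carton_centre in the frame of stand between -0.07 and 0.07 m and y of bin_carton_centre in the frame of stand between 0.0055 and 0.1195 m and z of bin_carton_centre in the frame of stand below 0.036 m))) and contact force between the fingers and bottle below 0.1 N and contact force between the fingers and bin_bottle below 0.1 N and contact force between the fingers and carton_1 below 0.1 N and contact force between the fingers and carton_2 below 0.1 N and contact force between the fingers and bin_carton below 0.1 N and linear speed of each of bottle, bin_bottle, carton_1, carton_2, bin_carton below 0.03 m/s), for 0.2 s.
2. the lock button is fully down (value of joint lock above 0.005 m), for 0.1 s.
At the end, for the whole second after the job is handed in: All cartons lie in one bin and both bottles stand upright (within 0.2 rad) in the other, at rest and let go; the lock button is down by more than 5 mm; the pointer is within 6 mm of the rider's line along the scale and still; the gripper still holds the camera head (more than 1 N of contact) (all of step 1 and value of joint lock above 0.005 m and y of pointer in the frame of rider between -0.006 and 0.006 m and contact force between the fingers and head above 1 N and velocity of joint head between -0.01 and 0.01 m/s); the arm keeps its last pose, push and grip.
It fails at once if the specimen cup, the timer or the syringe is moved more than 30 mm (distance of any of cup_centre, timer_centre, syringe_centre from where it was at the start of the episode above 0.03 m).
It fails at once if a thing that was already in a bin is moved more than 60 mm (distance of any of bin_bottle_centre, bin_carton_centre from where it was at the start of the episode above 0.06 m).
It also fails if it takes over 72 s, if anything falls off the work surface, if the arm or the gripper's body presses on something with over 40 N, if the wrist force passes 120 N, or if a joint passes its speed limit or range.

### The arm

A 6-joint arm with a two-finger parallel gripper is mounted at the origin on a cart in front of the work surface, level with it; the furniture and walls round the work are solid. World frame = base frame: x ahead of the robot, y to its left, z up, the work surface at z = 0. Lengths are in m, angles in rad, forces in N, time in s.
With the tool pointing down it reaches from about 0.25 to 0.8 m from the base axis. Payload 8.5 kg.
Tool frame: the origin (TCP) lies midway between the tips of the shut fingers; the grasp point (between the pads) lies 19 mm behind it; z points along the fingers, y is the line along which they close (so a half turn about z gives the same grasp; the last joint's range is limited). The gripper opens to 85 mm and grips with 20 to 120 N. Pads are 22 mm wide; open, the fingers measure 114 mm over their backs; the gripper's body (76 mm by 85 mm) begins 54 mm behind the grasp point. The pads swing forward as they close: fully open they stand 13 mm farther back than shut.
Start: joints at [-1.117, 0.238, -0.013, 1.319, 0, 1.571], TCP at [0.23, -0.472, 0.231] pointing down, gripper open.
Joint ranges: [-2.66, 2.66], [-1.03, 1.9], [-1.14, 1.46], [-1.82, 2.27], [-1.45, 1.34], [-3.14, 3.14]. Speed limits (rad/s): [2.22, 2.22, 2.79, 3.14, 3.14, 3.14].

### API

Orientations are given as a rotation vector (axis times angle).
In Python, from rig import manip gives the robot as it stands.
- The arm moves only by the tool play_rows, never from a script. Its argument "rows" is a list of rows, each a list of 5 numbers: the opening, from 0 (shut) to 1 (fully open), then the shift along the world's x, y, z in units of 25 mm (1.0 is 25 mm), then the turn about the world's z in units of 5 degrees (1.0 is 5 degrees). In form: [[claw, x, y, z, roll], ...]. A call has 1 to 12 rows; each row shifts and turns the commanded pose from where the row before left it; what a row does not reach is not made up. A row lasts 1/8 s, in which the tool goes at most 62.5 mm and 10.7 degrees, less where a joint would pass 70% of its speed; a pose out of reach is approached as far as the arm can. A call is refused whole if a number of a shift passes 1 or a number of a turn 1, either way. A call with a gripper value outside its range is refused whole. The fingers move at their own pace and stop on an object; the grip force is fixed at half the most. Time passes only in rows, so rows that do not move let the fingers close. It gives the time, the measured TCP pose, the force, the opening and the grip force at its end, in the units of the state.
- manip.get_obs(): the state, without advancing time (a new reading comes with each control period).
- manip.read_camera(name): name is "scene" or "top"; returns (picture, depth): 400x640x3 uint8, red, green, blue; 400x640 float32, m along the optical axis (not along the pixel's ray), 0 where there is no reading.
- manip.calibration(name): a dict with "fx", "fy", "cx", "cy" (pixels), "R" (3x3) and "t" (3): a world point X has camera coordinates R X + t. Camera axes: x right, y down, z forward; pixel columns grow to the right and rows downward; lengths in m; the calibration is good to about 2 mm. A picture is of the moment at which its call begins. calibration takes no time and is no camera call.
- manip.job_done(): hands the job in; it is judged then, once.
Trained networks look in the newest picture that a camera, given by its name, has taken for a name from the list of things; names that differ only in an ending like _2 or _b are one class to them, and where a whole thing is asked for, a point or a joint stands for the part that bears it (a point fixed in the world has none). Each returns a list of dicts, best first, with "p" (0 to 1); they miss things now and then, are a little off and sometimes report something else, mostly with a low value. They report only what shows in the picture. A call takes as long as a camera call. They do not tell look-alikes from the thing itself.
- manip.look_for(label, camera): "rect" ([left, top, width, height] in pixels, round what is visible of it).
- manip.silhouettes(label, camera): "region" (400x640 bool, what is visible of it) and "rect" ([left, top, width, height] in pixels, round what is visible of it).
The state is a dict: "time_s": time; "q": joint angles; "joint_velocities": joint speeds; "effort": joint torques, N m; "ee_pos": TCP position; "orientation": TCP orientation; "ft_force": force on the tool from outside, world axes, zero at the start; "torque": the same for the moment, N m; "width": finger opening in m; "finger_force": force on a finger pad.
Only numpy, scipy, OpenCV 4.12 (cv2) and the standard library are available. Lean on these libraries where they do the work, as an engineer would, in place of code of your own. Each camera call takes 0.05 s, during which the arm holds its last target. There are 200 camera calls.

## Working session

There is one attempt and no reset: what is moved stays moved. The work goes in short steps, Python scripts to look and compute and a tool call to move; the robot and the scene stay as the last step left them, time stands still between calls to the robot, and variables do not carry over. Pictures are saved under pics/ and viewed, at most 10 in all, crops included, and the job is handed in when it is done.

Besides the shell and the picture viewer there is one more tool, called after "Request:" as name([rows], argument=value, ...), one row to a line, values as JSON. play_rows: Moves the arm, as the interface text tells. Its arguments: {"type":"object","properties":{"rows":{"type":"array","items":{"type":"array","items":{"type":"number"}}}},"required":["rows"]}

```bash
mkdir -p pics; cat > h.py <<'E'
import numpy as np, cv2
from rig import manip
def world(cam, D, u, v):
    c=manip.calibration(cam); d=np.asarray(D,float)
    p=np.stack([(u-c['cx'])/c['fx']*d,(v-c['cy'])/c['fy']*d,d],-1)
    return (p-np.array(c['t']))@np.array(c['R'])
def cloud(cam,D):
    v,u=np.mgrid[0:400,0:640]; return world(cam,D,u,v)
def save(n,im,s=1):
    cv2.imwrite('pics/'+n,cv2.resize(im[:,:,::-1],None,fx=s,fy=s))
E
python3 - <<'E'
from h import *
print(manip.get_obs()['time_s'])
for cam in ['top','scene']:
    im,D=manip.read_camera(cam); save(cam+'0.png',im,1.25); P=cloud(cam,D); np.savez(cam+'0.npz',im=im,D=D)
    for l in ['bottle_centre','carton_1_centre','bin_bottle_centre','bin_carton_centre','button','grip','rider','cup_centre','timer_centre','syringe_centre','stand']:
        for r in manip.silhouettes(l,cam)[:5]:
            m=r['region']&(D>0); q=P[m]
            if len(q)<5: continue
            print(cam,l,round(r['p'],2),np.array(r['rect']).round(),'med',np.median(q,0).round(3),'zmax',np.percentile(q[:,2],97).round(3),m.sum())
E
```

```text
0.0
top bottle_centre 0.48 [392. 224.   8.  10.] med [ 0.462 -0.381  0.052] zmax 0.08 42
top carton_1_centre 0.39 [358. 233.   9.   8.] med [ 0.43  -0.257  0.016] zmax 0.023 96
top bin_bottle_centre 0.4 [320. 227.   6.   6.] med [ 0.459 -0.104  0.055] zmax 0.082 45
top button 0.39 [176. 230.  12.  10.] med [0.441 0.378 0.162] zmax 0.169 44
top grip 0.87 [202. 217.  15.  32.] med [0.433 0.285 0.137] zmax 0.195 319
top cup_centre 0.61 [376. 177.  21.   9.] med [ 0.649 -0.337  0.061] zmax 0.069 151
top timer_centre 0.68 [336. 177.  16.  11.] med [ 0.655 -0.185  0.017] zmax 0.024 141
top timer_centre 0.52 [356. 234.  11.   9.] med [ 0.43  -0.257  0.016] zmax 0.023 99
top syringe_centre 0.65 [422. 246.  26.  10.] med [ 0.402 -0.531  0.013] zmax 0.021 68
top syringe_centre 0.31 [278. 212.  15.  13.] med [0.51  0.038 0.02 ] zmax 0.028 106
top stand 0.97 [147. 196. 159.  58.] med [0.462 0.207 0.008] zmax 0.152 5811
scene bottle_centre 0.65 [374. 173.  14.  17.] med [ 0.459 -0.38   0.04 ] zmax 0.074 122
scene bottle_centre 0.34 [315. 160.  19.  22.] med [ 0.647 -0.326  0.051] zmax 0.066 307
scene bin_bottle_centre 0.73 [337. 219.  13.  20.] med [ 0.455 -0.098  0.039] zmax 0.076 148
scene bin_bottle_centre 0.49 [284. 269.   9.  23.] med [0.489 0.163 0.044] zmax 0.081 170
scene bin_carton_centre 0.61 [297. 251.  16.  11.] med [0.511 0.04  0.02 ] zmax 0.025 136
scene grip 0.56 [252. 283.  45.  33.] med [0.436 0.298 0.137] zmax 0.194 809
scene rider 0.36 [270. 239.  10.  11.] med [0.553 0.141 0.136] zmax 0.14 56
scene rider 0.34 [249. 318.  10.   7.] med [0.439 0.384 0.161] zmax 0.165 81
scene cup_centre 0.67 [314. 159.  22.  24.] med [ 0.647 -0.326  0.055] zmax 0.066 303
scene timer_centre 0.75 [288. 190.  23.  16.] med [ 0.668 -0.18   0.015] zmax 0.021 296
scene syringe_centre 0.47 [404. 163.  16.  14.] med [ 0.399 -0.528  0.012] zmax 0.018 62
```

```bash
python3 - <<'E'
from h import *
t=np.load('top0.npz')['im'][150:290,130:470]; s=np.load('scene0.npz')['im'][140:340,220:440]
cv2.imwrite('pics/t1.png',cv2.resize(t[:,:,::-1],None,fx=2.35,fy=2.35,interpolation=2))
cv2.imwrite('pics/s1.png',cv2.resize(s[:,:,::-1],None,fx=3,fy=3,interpolation=2))
E
```

```text
(no output)
```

View pics/t1.png

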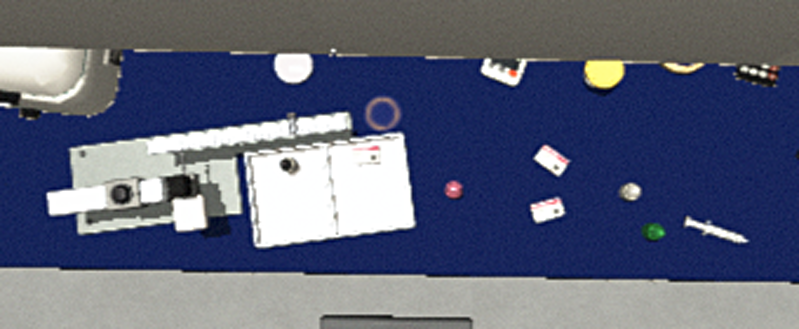

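View pics/s1.png

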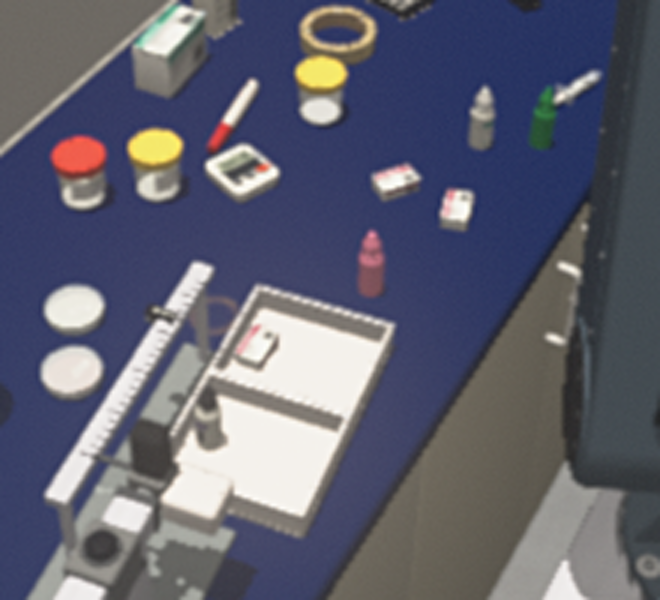

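The top crop shows the white bottle in the left bin (crop 289,164) and a carton in the right bin (370,155). Two loose cartons lie at (551,159) and (547,209). The possible bottles are white (629,191), green (653,231) and pink (453,189), so the white one is the one I want. In the scene crop the rider is at (160,314), the button at (102,546) and the grip at (152,447).

```bash
cat >> h.py <<'E'
def rect(q):
    r=cv2.minAreaRect(q[:,:2].astype(np.float32)*1000); return np.round(r[0],1),np.round(r[1],1),round(r[2],1)
E
python3 - <<'E'
from h import *
for cam in ['top','scene']:
    f=np.load(cam+'0.npz');im,D=f['im'],f['D'];P=cloud(cam,D).copy();P[D==0]=9
    x,y,z=P[...,0],P[...,1],P[...,2]
    def box(n,x0,x1,y0,y1,z0,z1):
        m=(x>x0)&(x<x1)&(y>y0)&(y<y1)&(z>z0)&(z<z1);q=P[m]
        if len(q)>3: print(cam,n,len(q),'mean',q.mean(0).round(4),*rect(q), 'mid',((q.min(0)+q.max(0))/2).round(4))
    t=P[(x>.38)&(x<.42)&(y>-.3)&(y<-.2)]; print('table z', np.median(P[(x>.35)&(x<.6)&(y>-.5)&(y<-.45)][:,2]).round(4))
    box('c near',.38,.46,-.31,-.2,.011,.03)
    box('c far',.46,.56,-.32,-.2,.011,.03)
    box('bottle',.42,.5,-.42,-.34,.02,.1)
    box('bottlebody',.42,.5,-.42,-.34,.02,.06)
    box('green',.36,.42,-.48,-.4,.02,.1)
    box('pink',.42,.5,-.16,-.06,.02,.1)
    box('bincart',.47,.56,-.02,.08,.014,.03)
    box('binbot',.44,.53,.12,.21,.045,.1)
    box('button',.41,.47,.35,.41,.156,.18)
    box('griptop',.38,.5,.24,.32,.183,.21)
    box('rail',.4,.65,.0,.5,.125,.134)
    box('rider',.5,.62,.08,.22,.135,.15)
    box('bins',.3,.58,-.08,.22,.03,.042)
    box('pod',.33,.42,.2,.4,.1,.2)
E
```

```text
table z 0.8929
top c near 87 mean [ 0.4301 -0.2578  0.0169] [ 417.6 -259.3] [57.4 45.5] 10.8 mid [ 0.4211 -0.2583  0.0193]
top c far 83 mean [ 0.5094 -0.2631  0.017 ] [ 502.9 -258.1] [44.3 44.5] 56.8 mid [ 0.507  -0.2632  0.0181]
top bottle 45 mean [ 0.4618 -0.3822  0.0574] [ 462.4 -384.1] [19.  22.6] 88.6 mid [ 0.4623 -0.3841  0.0532]
top bottlebody 24 mean [ 0.4617 -0.3798  0.0434] [ 462.4 -382.4] [15.8 22.6] 88.8 mid [ 0.4623 -0.3825  0.0395]
top green 51 mean [ 0.3999 -0.4203  0.0564] [ 400.1 -423.6] [22.7 22.6] 1.6 mid [ 0.4    -0.4236  0.0528]
top pink 38 mean [ 0.4588 -0.1052  0.0614] [ 459.9 -104.7] [22.2 22.2] 2.2 mid [ 0.46   -0.1049  0.0588]
top bincart 108 mean [0.5154 0.0352 0.0213] [526.  37.] [83.8 78.4] 65.6 mid [0.5136 0.0281 0.022 ]
top binbot 38 mean [0.4918 0.1537 0.0677] [491.1 154. ] [22.  22.3] 1.0 mid [0.4911 0.154  0.0677]
top button 56 mean [0.4419 0.3795 0.1608] [444.4 379.8] [44.1 33.9] 78.6 mid [0.4413 0.3808 0.1626]
top griptop 63 mean [0.4543 0.2909 0.1916] [454.3 291.3] [29.3 24.3] 10.9 mid [0.4541 0.2921 0.1919]
top rail 513 mean [0.5163 0.2418 0.1301
[... 1158 characters left out ...]
 mean [0.4896 0.1597 0.0637] [490.6 157.4] [22.3 20.9] 28.5 mid [0.4913 0.1576 0.0666]
scene button 92 mean [0.4397 0.3829 0.1613] [440.8 381.5] [24.8 24.9] 59.0 mid [0.4405 0.3815 0.1611]
scene griptop 113 mean [0.4525 0.2944 0.1912] [453.2 293.4] [28.9 23.7] 11.9 mid [0.4538 0.293  0.1897]
scene rail 944 mean [0.5078 0.2726 0.1302] [496.3 281.8] [439.6 191.9] 87.8 mid [0.4993 0.2793 0.1295]
scene rider 38 mean [0.5503 0.1426 0.1371] [542.2 149.7] [27.1 52. ] 41.8 mid [0.55   0.1544 0.1379]
scene bins 478 mean [0.4526 0.0838 0.0338] [467.9  92.1] [176.4 253.3] 8.7 mid [0.4616 0.0846 0.036 ]
scene pod 346 mean [0.4058 0.3089 0.1298] [404.  330.8] [137.8  31.6] 89.8 mid [0.4041 0.3308 0.127 ]
```

```bash
python3 - <<'E'
from h import *
from scipy.spatial.transform import Rotation as R
o=manip.get_obs(); print(o['ee_pos'],o['q'],o['width'])
print(R.from_rotvec(o['orientation']).as_matrix().round(3))
# bottle colour check crop
s=np.load('scene0.npz')['im'][160:215,335:415]
cv2.imwrite('pics/b.png',cv2.resize(s[:,:,::-1],None,fx=6,fy=6,interpolation=2))
E
```

```text
[ 0.23014051 -0.47181355  0.23128891] [-1.11697118e+00  2.38187238e-01 -1.34846291e-02  1.31922984e+00
 -4.16793058e-06  1.57079789e+00] 0.08509381508408496
[[ 0.899  0.438 -0.   ]
 [ 0.438 -0.899  0.   ]
 [-0.    -0.    -1.   ]]
```

View pics/b.png

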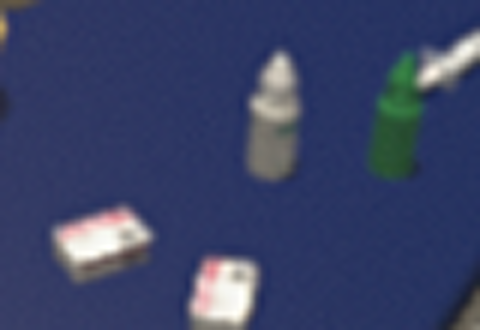

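The white bottle is at crop (275,120), the green one at (395,125), and both loose cartons lie to the lower left. I'll go to the white one.

Request:
play_rows([
  [1,0.92,0.36,0,0],
  [1,0.92,0.36,0,0],
  [1,0.92,0.36,0,0],
  [1,0.92,0.36,0,0],
  [1,0.92,0.36,0,0],
  [1,0.92,0.36,0,0],
  [1,0.92,0.36,0,0],
  [1,0.92,0.36,0,0],
  [1,0.92,0.36,0,0],
  [1,0.92,0.36,0,0],
  [1,0,0,-0.8,0],
  [1,0,0,0,0],
])

```text
time_s: 2.7
ee_pos: [0.46, -0.381, 0.21]
orientation: [-3.059, -0.707, 0.003]
ft_force: [-0.1, 0.6, 0.2]
width: 0.0855
finger_force: 0.0
```

Request:
play_rows([
  [1,0,0,-1,0],
  [1,0,0,-1,0],
  [1,0,0,-1,0],
  [1,0,0,-1,0],
  [1,0,0,-1,0],
  [1,0,0,-1,0],
  [1,0,0,-1,0],
  [1,0,0,-0.3,0],
  [0,0,0,0,0],
  [0,0,0,0,0],
  [0,0,0,0,0],
  [0,0,0,0,0],
])

```text
time_s: 4.2
ee_pos: [0.4607, -0.3824, 0.0297]
orientation: [3.06, 0.706, 0.002]
ft_force: [1.3, -0.5, 3.8]
width: 0.0238
finger_force: 56.3
```

Request:
play_rows([
  [0,0,0,0,0],
  [0,0,0,0,0],
  [0,0,0,0.3,0],
])

```text
time_s: 4.58
ee_pos: [0.4598, -0.3814, 0.0362]
orientation: [-3.06, -0.707, 0.001]
ft_force: [-0.1, -0.1, -1.1]
width: 0.024
finger_force: 56.4
```

Request:
play_rows([
  [0,0,0,0.9,0],
  [0,0,0,0.9,0],
  [0,0,0.4,0.9,0],
  [0,-0.08,0.7,0.9,0],
  [0,-0.08,1,0.9,0],
  [0,-0.08,1,0,0],
  [0,-0.08,1,0,0],
  [0,-0.08,1,0,0],
  [0,-0.08,1,0,0],
  [0,-0.08,1,0,0],
  [0,-0.08,1,0,0],
  [0,-0.08,1,0,0],
])

```text
time_s: 6.08
ee_pos: [0.4415, -0.153, 0.1485]
orientation: [-3.06, -0.707, 0.001]
ft_force: [-0.9, 0.7, -0.9]
width: 0.0235
finger_force: 56.4
```

Request:
play_rows([
  [0,-0.08,1,0,0],
  [0,-0.08,1,0,0],
  [0,-0.08,1,0,0],
  [0,-0.08,1,0,0],
  [0,-0.08,1,0,0],
  [0,-0.08,1,0,0],
  [0,-0.08,1,0,0],
  [0,-0.08,1,0,0],
  [0,-0.08,1,0,0],
  [0,-0.08,1,0,0],
  [0,-0.08,1,0,0],
  [0,0,0,0,0],
])

```text
time_s: 7.58
ee_pos: [0.4194, 0.1219, 0.1486]
orientation: [-3.06, -0.71, 0.001]
ft_force: [0.1, -0.4, -1.1]
width: 0.0241
finger_force: 56.5
```

Request:
play_rows([
  [0,0,1,-0.5,0],
  [0,0,0,-1,0],
  [0,0,0,-1,0],
  [0,0,0,-1,0],
  [0,0,0,-0.7,0],
  [0,0,0,-0.3,0],
  [0,0,0,0,0],
  [0,0,0,0,0],
])

```text
time_s: 8.57
ee_pos: [0.4205, 0.1457, 0.0369]
orientation: [-3.061, -0.707, -0.001]
ft_force: [-1.1, 0.0, -0.8]
width: 0.0238
finger_force: 56.5
```

Request:
play_rows([
  [0,0,0,-0.1,0],
  [0,0,0,0,0],
  [0.5,0,0,0,0],
  [0.5,0,0,0,0],
  [0.5,0,0,0,0],
  [0.5,0,0,0.5,0],
  [0.5,0,0,1,0],
  [0.5,0,0,1,0],
  [0.5,0,0,1,0],
  [0.5,0,0,1,0],
  [0.5,0,0,0,0],
])

```text
time_s: 9.95
ee_pos: [0.4213, 0.1461, 0.1486]
orientation: [-3.061, -0.707, -0.006]
ft_force: [0.7, 0.4, -0.3]
width: 0.0427
finger_force: 0.0
```

Request:
play_rows([
  [0.65,0,-1,0,0.5],
  [0.65,0,-1,0,0.5],
  [0.65,0,-1,0,0.5],
  [0.65,0,-1,0,0.5],
  [0.65,0.3,-1,0,0.5],
  [0.65,0.3,-1,0,0.5],
  [0.65,0.3,-1,0,0.5],
  [0.65,0.3,-1,0,0.5],
  [0.65,0.3,-1,0,0.5],
  [0.65,0.3,-1,0,0.5],
  [0.65,0.3,-1,0,0.5],
  [0.65,0.3,-1,0,0.6],
])

```text
time_s: 11.45
ee_pos: [0.4799, -0.155, 0.1457]
orientation: [-2.765, -1.489, 0.001]
ft_force: [0.0, -0.8, 0.2]
width: 0.0554
finger_force: 0.0
```

Request:
play_rows([
  [0.65,0.3,-1,0,0],
  [0.65,0.3,-1,0,0],
  [0.65,0.3,-1,-0.5,0],
  [0.65,0.25,-1,-1,0],
  [0.65,0,-0.31,-1,0],
  [0.65,0,0,0,0],
  [0.65,0,0,0,0],
])

```text
time_s: 12.32
ee_pos: [0.5089, -0.2619, 0.0839]
orientation: [-2.767, -1.487, 0.0]
ft_force: [0.4, -0.2, -0.1]
width: 0.0553
finger_force: 0.0
```

```bash
python3 - <<'E'
from h import *
from scipy.spatial.transform import Rotation as R
o=manip.get_obs(); m=R.from_rotvec(o['orientation']).as_matrix()
print(o['ee_pos'],np.degrees(np.arctan2(m[1,1],m[0,1])))
im,D=manip.read_camera('scene')
cv2.imwrite('pics/s2.png',cv2.resize(im[140:340,220:440,::-1],None,fx=3,fy=3,interpolation=2))
E
```

```text
[ 0.50886587 -0.26191562  0.08392418] -33.495439757668116
```

View pics/s2.png

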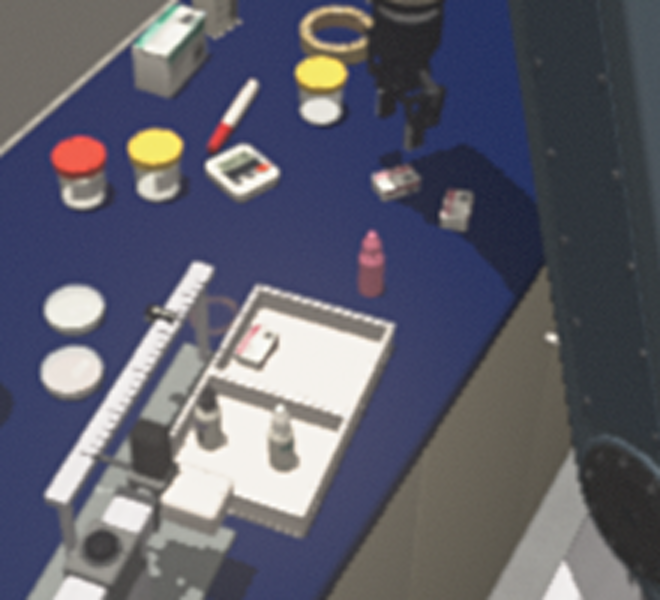

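The bottle stands in the left bin (crop 282,440), and the gripper is above the far carton (396,182), so I'll descend.

Request:
play_rows([
  [0.65,0,0,-1,0],
  [0.65,0,0,-1,0],
  [0.65,0,0,-0.9,0],
  [0.65,0,0,-0.3,0],
  [0.65,0,0,0,0],
  [0,0,0,0,0],
  [0,0,0,0,0],
  [0,0,0,0,0],
  [0,0,0,0,0],
])

```text
time_s: 13.5
ee_pos: [0.5097, -0.2624, 0.0051]
orientation: [2.766, 1.486, 0.002]
ft_force: [0.2, 1.3, 6.2]
width: 0.0266
finger_force: 59.6
```

```bash
python3 - <<'E'
from h import *
a=np.radians(8.5);R=np.array([[np.cos(a),-np.sin(a)],[np.sin(a),np.cos(a)]])
for cam in ['top','scene']:
    f=np.load(cam+'0.npz');D=f['D'];P=cloud(cam,D).reshape(-1,3)[D.ravel()>0]
    q=P[(P[:,2]>.027)&(P[:,2]<.042)]
    s=(q[:,:2]-[.454,.090])@R*1000
    s=s[(abs(s[:,0])<100)&(abs(s[:,1])<150)]
    for k,o,l in((1,0,50),(0,1,110)):
        t=s[abs(s[:,o])<l][:,k]; h,e=np.histogram(t,np.arange(-150,151,6)); print(cam,'xy'[k],[(int(e[i]+3),int(h[i])) for i in range(50) if h[i]>4])
E
```

```text
top y [(-123, 27), (-3, 33), (3, 25), (123, 35)]
top x [(-75, 29), (-69, 37), (-45, 6), (-15, 5), (15, 6), (33, 5), (45, 6), (57, 7), (69, 8), (75, 58)]
scene y [(-129, 7), (-123, 56), (-117, 13), (-3, 42), (3, 78), (63, 9), (69, 13), (123, 32)]
scene x [(-75, 53), (-69, 65), (-63, 8), (-57, 7), (-51, 8), (-45, 6), (-39, 9), (-33, 7), (-27, 8), (-21, 9), (-15, 7), (-9, 5), (-3, 9), (3, 6), (9, 9), (15, 8), (21, 5), (27, 9), (33, 10), (39, 18), (45, 16), (51, 14), (57, 10), (63, 9), (69, 9), (75, 101), (93, 7)]
```

Request:
play_rows([
  [0,0,0,1,0],
  [0,0,0,1,0],
  [0,0,0.5,1,0],
  [0,-0.2,1,1,0.7],
  [0,-0.2,1,1,0.7],
  [0,-0.2,1,0,0.7],
  [0,-0.2,1,0,0.7],
  [0,-0.2,1,0,0.7],
  [0,-0.2,1,0,0.7],
  [0,-0.3,1,0,0.7],
  [0,-0.3,1,0,0.7],
  [0,-0.3,1,0,0.7],
])

```text
time_s: 15.0
ee_pos: [0.4563, -0.0238, 0.1294]
orientation: [2.257, 2.184, 0.001]
ft_force: [-1.2, -0.4, 0.3]
width: 0.0261
finger_force: 59.2
```

Request:
play_rows([
  [0,-0.34,0.83,0,0.7],
  [0,0,0,-0.7,0.7],
  [0,0,0,-1,0.7],
  [0,0,0,-1,0],
  [0,0,0,-1,0],
  [0,0,0,-0.8,0],
  [0,0,0,-0.2,0],
  [0,0,0,0,0],
  [0.6,0,0,0,0],
  [0.6,0,0,0,0],
  [0.6,0,0,0,0],
  [0.6,0,0,0,0],
])

```text
time_s: 16.5
ee_pos: [0.448, -0.0038, 0.0114]
orientation: [2.051, 2.38, 0.0]
ft_force: [0.4, -0.0, 0.9]
width: 0.051
finger_force: 0.0
```

Request:
play_rows([
  [0.65,0,0,1,0],
  [0.65,0,0,1,0],
  [0.65,0,0,1,0],
  [0.65,0,-0.6,1,0],
  [0.65,0,-1,1,0],
  [0.65,-0.1,-1,0,0.7],
  [0.65,-0.1,-1,0,0.7],
  [0.65,-0.1,-1,0,0],
  [0.65,-0.1,-1,0,0],
  [0.65,-0.1,-1,0,0],
  [0.65,-0.1,-1,0,0],
  [0.65,-0.1,-1,0,0],
])

```text
time_s: 18.0
ee_pos: [0.4302, -0.2196, 0.1363]
orientation: [-1.901, -2.501, 0.0]
ft_force: [-0.1, -0.0, 0.5]
width: 0.0555
finger_force: 0.0
```

Request:
play_rows([
  [0.65,-0.1,-1,0,0],
  [0.65,0,-0.5,-1,0],
  [0.65,0,0,-1,0],
  [0.65,0,0,-1,0],
  [0.65,0,0,0,0],
  [0.65,0,0,0,0],
])

```text
time_s: 18.75
ee_pos: [0.4282, -0.2565, 0.062]
orientation: [1.901, 2.5, -0.0]
ft_force: [-0.1, -0.8, 0.8]
width: 0.0553
finger_force: 0.0
```

Request:
play_rows([
  [0.65,0.08,0,-1,0],
  [0.65,0,0,-1,0],
  [0.65,0,0,-0.3,0],
  [0.65,0,0,0,0],
  [0,0,0,0,0],
  [0,0,0,0,0],
  [0,0,0,0,0],
  [0,0,0,0,0],
])

```text
time_s: 19.75
ee_pos: [0.4305, -0.2567, 0.005]
orientation: [1.9, 2.499, 0.0]
ft_force: [-1.8, 1.5, 7.2]
width: 0.0262
finger_force: 59.4
```

Request:
play_rows([
  [0,0,0,1,0],
  [0,0,0,1,0],
  [0,0,0.32,1,0],
  [0,0,1,1,0],
  [0,0,1,1,-0.7],
  [0,0,1,0,-0.7],
  [0,0,1,0,0],
  [0,0,1,0,0],
  [0,0,1,0,0],
  [0,0,1,0,0],
  [0,0,1,0,0],
  [0,0.1,1,0,0],
])

```text
time_s: 21.25
ee_pos: [0.4324, -0.0225, 0.1294]
orientation: [2.05, 2.379, 0.001]
ft_force: [-0.1, 0.3, -0.5]
width: 0.0262
finger_force: 59.4
```

Request:
play_rows([
  [0,0.1,1,0,0],
  [0,0.1,1,0,0],
  [0,0.06,1,0,0],
  [0,0,0,-0.8,0],
  [0,0,0,-1,0],
  [0,0,0,0,0],
])

```text
time_s: 22.0
ee_pos: [0.4377, 0.0516, 0.0831]
orientation: [-2.049, -2.379, 0.003]
ft_force: [0.2, -0.2, -0.5]
width: 0.0264
finger_force: 59.4
```

Request:
play_rows([
  [0,0.04,0,-1,0],
  [0,0,0,-1,0],
  [0,0,0,-0.7,0],
  [0,0,0,-0.2,0],
  [0,0,0,0,0],
  [0.6,0,0,0,0],
  [0.6,0,0,0,0],
  [0.6,0,0,0,0],
  [0.6,0,0,0.5,0],
  [0.6,0,0,1,0],
  [0.6,0,0,1,0],
  [0.6,0,0,1,0],
])

```text
time_s: 23.5
ee_pos: [0.4399, 0.0517, 0.1005]
orientation: [2.05, 2.38, 0.001]
ft_force: [-0.2, 0.7, 0.4]
width: 0.0511
finger_force: 0.0
```

Request:
play_rows([
  [0,0,0,1,0],
  [0,0,0.2,1,0],
  [0,0,0.5,1,0],
  [0,0,1,1,0],
  [0,0,1,1,0],
  [0,0,1,0.4,0],
  [0,0,1,0,0],
  [0,0,1,0,0],
  [0,0,1,0,0],
])

```text
time_s: 24.62
ee_pos: [0.4396, 0.2199, 0.2348]
orientation: [2.051, 2.38, 0.001]
ft_force: [0.9, -0.4, 0.6]
width: 0.0001
finger_force: 0.0
```

```bash
python3 - <<'E'
from h import *
o=manip.get_obs(); print(o['ee_pos'],o['q'].round(2) if hasattr(o['q'],'round') else o['q'])
a=np.radians(8.5);R=np.array([[np.cos(a),-np.sin(a)],[np.sin(a),np.cos(a)]])
S=lambda p:((np.array(p)[:2]-[.454,.09])@R*1000).round(1)
for cam in ['top','scene']:
    im,D=manip.read_camera(cam);P=cloud(cam,D);np.savez(cam+'3.npz',im=im,D=D)
    for l in ['carton_1_centre','bottle_centre','button','grip','rider']:
        for r in manip.silhouettes(l,cam)[:5]:
            q=P[r['region']&(D>0)]
            if len(q)>4: print(cam,l,round(r['p'],2),'stand',S(np.median(q,0)),'zmed',np.median(q[:,2]).round(3))
    if cam=='scene': cv2.imwrite('pics/s3.png',cv2.resize(im[200:340,220:380,::-1],None,fx=4,fy=4,interpolation=2))
    f=np.load(cam+'0.npz');im,D=f['im'],f['D'];P=cloud(cam,D).copy()
    st=(P[...,:2]-[.454,.09])@R*1000; g=im.mean(2); z=P[...,2]
    m=(D>0)&(z>.115)&(z<.16)&(abs(st[...,0]-95)<14)&(st[...,1]>0)&(st[...,1]<90)
    d=m&(g<80); y=st[...,1][d]; print(cam,'rider dark',d.sum(),np.percentile(y,[0,10,50,90,100]).round(1) if d.sum() else '')
    d=m&(z>.1345); print('high',d.sum(),np.percentile(st[...,1][d],[0,10,50,90,100]).round(1) if d.sum() else '')
E
```

```text
[0.43957609 0.21991129 0.23476774] [ 0.46  0.18 -0.08  1.31  0.    1.89]
top carton_1_centre 0.41 stand [-17.9 -36.5] zmed 0.018
top bottle_centre 0.57 stand [-24.8  51.1] zmed 0.062
top bottle_centre 0.41 stand [-128.3 -495.7] zmed 0.052
top rider dark 0 
high 28 [ 2.3 28.4 36.7 73.1 86.8]
scene carton_1_centre 0.42 stand [-19.  -37.8] zmed 0.021
scene carton_1_centre 0.21 stand [43.5 66.1] zmed 0.048
scene bottle_centre 0.72 stand [-130.  -493.4] zmed 0.037
scene bottle_centre 0.58 stand [-27.8  64.7] zmed 0.047
scene button 0.44 stand [ 28.7 292.5] zmed 0.162
scene button 0.39 stand [ 17.5 211.8] zmed 0.01
scene grip 0.63 stand [ 10.7 208.7] zmed 0.136
scene rider 0.75 stand [  9.9 208.5] zmed 0.136
scene rider dark 4 [35.6 36.3 38.1 40.5 41.3]
high 33 [ 1.6 27.5 35.6 67.8 87.7]
```

View pics/s3.png

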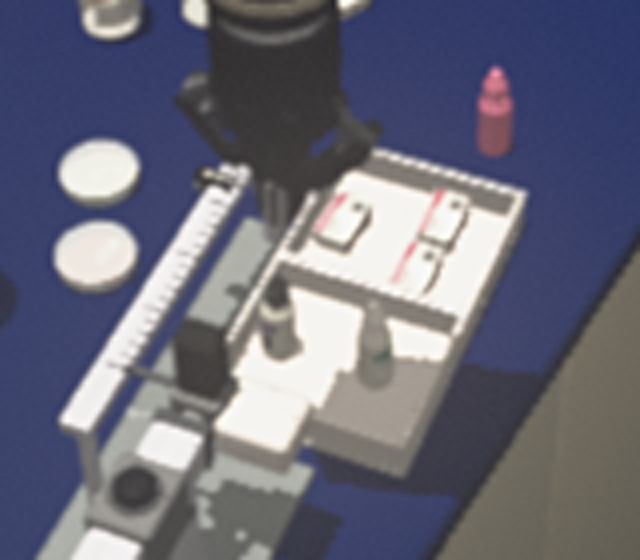

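The picture shows both cartons in the right bin (440,215 and 415,265) and the bottle upright in the left bin (375,345). The button (135,487) comes next.

Request:
play_rows([
  [0,0.05,1,0,0],
  [0,0,1,0,0],
  [0,0,1,0,0],
  [0,0,1,0,0],
  [0,0,1,0,0],
  [0,0,1,0,0],
  [0,0,0.44,-0.6,0],
  [0,0,0,-1,0],
  [0,0,0,-1,0],
  [0,0,0,-0.3,0],
  [0,0,0,0,0],
  [0,0,0,0,0],
])

```text
time_s: 26.72
ee_pos: [0.4415, 0.3803, 0.1621]
orientation: [2.051, 2.38, 0.002]
ft_force: [0.3, 0.7, -0.5]
width: -0.0001
finger_force: 0.0
```

Request:
play_rows([
  [0,0,0,-0.1,0],
  [0,0,0,-0.1,0],
  [0,0,0,-0.05,0],
  [0,0,0,0,0],
  [0,0,0,0,0],
])

```text
time_s: 27.35
ee_pos: [0.4416, 0.3805, 0.1572]
orientation: [2.05, 2.38, 0.005]
ft_force: [-4.0, -2.6, 16.5]
width: -0.0002
finger_force: 8.2
```

Request:
play_rows([
  [0,0,0,1,0],
  [0,0,0,1,0],
  [0,0,0,1,1],
  [0.8,0,0,0.5,1],
  [0.8,0,-0.5,0,1],
  [0.8,0.1,-0.5,0,1],
  [0.8,0.1,-0.5,0,1],
  [0.8,0.1,-0.5,0,1],
  [0.8,0.1,-0.5,0,1],
  [0.8,0.1,-0.5,0,1],
  [0.8,0,-0.5,0,1],
  [0.8,0,0,0,1],
])

```text
time_s: 28.85
ee_pos: [0.4536, 0.2919, 0.2427]
orientation: [0.85, 3.024, -0.0]
ft_force: [0.7, -0.8, 0.2]
width: 0.0683
finger_force: 0.0
```

Request:
play_rows([
  [0.8,0,0,0,1],
  [0.8,0,0,0,1],
  [0.8,0,0,0,1],
  [0.8,0,0,0,1],
  [0.8,0,0,0,1],
  [0.8,0,0,0,1],
  [0.8,0,0,0,1],
  [0.8,0,0,0,1],
  [0.8,0,0,0,0],
  [0.8,0,0,0,0],
])

```text
time_s: 30.1
ee_pos: [0.4536, 0.2927, 0.2425]
orientation: [-0.23, 3.133, -0.0]
ft_force: [-0.2, 0.0, 0.0]
width: 0.0682
finger_force: 0.0
```

```bash
python3 - <<'E'
from h import *
for cam in ['top','scene']:
    im,D=manip.read_camera(cam);P=cloud(cam,D).copy()
    x,y,z=P[...,0],P[...,1],P[...,2]
    q=P[(D>0)&(x>.42)&(x<.46)&(y>.36)&(y<.4)&(z>.14)&(z<.18)]
    print(cam,len(q),np.median(q,0) if len(q) else '', np.percentile(q[:,2],95) if len(q) else '')
    # rider: brightness profile along rail from initial image
    f=np.load(cam+'0.npz');im=f['im'].astype(float).mean(2);c=manip.calibration(cam)
    a=np.radians(8.45)
    def pr(X):
        X=np.array(c['R'])@X+np.array(c['t']);return c['fx']*X[0]/X[2]+c['cx'],c['fy']*X[1]/X[2]+c['cy']
    for xs in (90,95,100):
        o=[]
        for ys in range(20,64,2):
            X=np.array([.454+(xs*np.cos(a)-ys*np.sin(a))/1000,.09+(xs*np.sin(a)+ys*np.cos(a))/1000,.137])
            u,v=pr(X); o.append((ys,int(cv2.getRectSubPix(im.astype(np.float32),(1,1),(float(u),float(v)))[0,0])))
        print(xs,o)
E
```

```text
top 0  
90 [(20, 244), (22, 251), (24, 239), (26, 209), (28, 181), (30, 147), (32, 169), (34, 186), (36, 177), (38, 194), (40, 239), (42, 254), (44, 254), (46, 254), (48, 253), (50, 254), (52, 254), (54, 254), (56, 254), (58, 253), (60, 254), (62, 254)]
95 [(20, 254), (22, 254), (24, 213), (26, 155), (28, 171), (30, 190), (32, 218), (34, 209), (36, 163), (38, 193), (40, 248), (42, 252), (44, 254), (46, 254), (48, 252), (50, 248), (52, 250), (54, 254), (56, 254), (58, 254), (60, 254), (62, 254)]
100 [(20, 255), (22, 254), (24, 236), (26, 209), (28, 173), (30, 168), (32, 189), (34, 175), (36, 148), (38, 206), (40, 250), (42, 253), (44, 254), (46, 254), (48, 254), (50, 252), (52, 253), (54, 255), (56, 255), (58, 255), (60, 255), (62, 255)]
scene 251 [0.43711846 0.38202639 0.15194428] 0.15801763573474442
90 [(20, 228), (22, 213), (24, 196), (26, 181), (28, 158), (30, 143), (32, 129), (34, 125), (36, 110), (38, 111), (40, 125), (42, 155), (44, 195), (46, 221), (48, 232), (50, 218), (52, 195), (54, 195), (56, 211), (58, 222), (60, 228), (62, 219)]
95 [(20, 236), (22, 236), (24, 217), (26, 193), (28, 163), (30, 140), (32, 127), (34, 107), (36, 92), (38, 86), (40, 128), (42, 184), (44, 219), (46, 238), (48, 235), (50, 227), (52, 209), (54, 196), (56, 213), (58, 230), (60, 234), (62, 235)]
100 [(20, 234), (22, 231), (24, 225), (26, 187), (28, 158), (30, 154), (32, 154), (34, 128), (36, 100), (38, 110), (40, 137), (42, 184), (44, 223), (46, 230), (48, 235), (50, 227), (52, 226), (54, 229), (56, 231), (58, 232), (60, 235), (62, 232)]
```

Request:
play_rows([
  [0.8,0,0,-1,0],
  [0.8,0,0,-1,0],
  [0.8,0,0,-1,0],
  [0.8,0,0,-0.4,0],
  [0,0,0,0,0],
  [0,0,0,0,0],
  [0,0,0,0,0],
  [0,0,0,0,0],
  [0,0,0,0,0],
  [0,0,0,0,0],
])

```text
time_s: 31.45
ee_pos: [0.4544, 0.2916, 0.1588]
orientation: [-0.231, 3.131, -0.003]
ft_force: [1.8, -7.9, 4.9]
width: 0.0235
finger_force: 59.4
```

Request:
play_rows([
  [0,0.08,-0.54,0,0],
  [0,0.08,-0.54,0,0],
  [0,0.08,-0.54,0,0],
  [0,0.08,-0.54,0,0],
  [0,0.08,-0.54,0,0],
  [0,0.08,-0.54,0,0],
  [0,0.08,-0.54,0,0],
  [0,0.08,-0.54,0,0],
  [0,0.08,-0.54,0,0],
  [0,0.08,-0.54,0,0],
  [0,0.08,-0.54,0,0],
  [0,0,0,0,0],
])

```text
time_s: 32.95
ee_pos: [0.4771, 0.1439, 0.1588]
orientation: [-0.231, 3.13, 0.002]
ft_force: [3.2, 3.0, 6.1]
width: 0.0233
finger_force: 59.8
```

```bash
python3 - <<'E'
from h import *
o=manip.get_obs();print(o['ee_pos'],o['ft_force'],o['width'])
L=[]
for cam,(u,v) in (('top',(253,201)),('scene',(275,246))):
    im,D=manip.read_camera(cam);np.savez(cam+'4.npz',im=im,D=D)
    L.append(cv2.resize(im[v-25:v+25,u-25:u+25,::-1],(400,400),interpolation=2))
cv2.imwrite('pics/r4.png',np.hstack(L))
E
```

```text
[0.47712681 0.14389178 0.15878612] [3.17886107 2.96139823 6.08449006] 0.023301541293916445
```

View pics/r4.png

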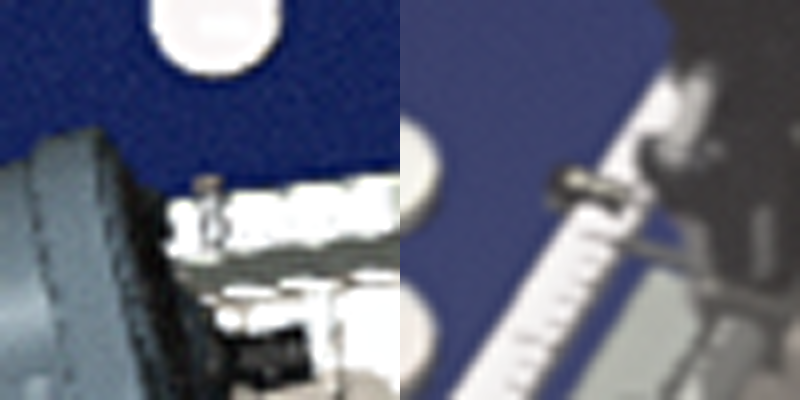

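```bash
python3 - <<'E'
from h import *
a=np.radians(8.45)
for cam,(u0,v0),off in (('top',(253,201),0),('scene',(275,246),400)):
    c=manip.calibration(cam); print(cam,'cam at',(-np.array(c['R']).T@np.array(c['t'])).round(2))
    for xs,z in((85,.137),(95,.137),(105,.137),(85,.131),(85,.125)):
        o=[]
        for ys in (25,30,35,40,45,50,55):
            X=np.array([.454+(xs*np.cos(a)-ys*np.sin(a))/1000,.09+(xs*np.sin(a)+ys*np.cos(a))/1000,z])
            X=np.array(c['R'])@X+np.array(c['t']);u=c['fx']*X[0]/X[2]+c['cx'];v=c['fy']*X[1]/X[2]+c['cy']
            o.append((ys,int((u-u0+25.5)*8+off),int((v-v0+25.5)*8)))
        print(xs,z,o)
f=np.load('scene4.npz');im=f['im'];u0,v0=250,221
cv2.imwrite('pics/r5.png',cv2.resize(im[v0+12:v0+37,u0+15:u0+40,::-1],(600,600),interpolation=0))
E
```

```text
top cam at [ 0.43 -0.07  1.7 ]
85 0.137 [(25, 232, 250), (30, 221, 251), (35, 210, 253), (40, 198, 254), (45, 187, 255), (50, 175, 257), (55, 164, 258)]
95 0.137 [(25, 230, 227), (30, 218, 228), (35, 207, 230), (40, 196, 231), (45, 184, 233), (50, 173, 234), (55, 161, 236)]
105 0.137 [(25, 227, 204), (30, 216, 206), (35, 204, 207), (40, 193, 209), (45, 182, 210), (50, 170, 211), (55, 159, 213)]
85 0.131 [(25, 234, 251), (30, 223, 252), (35, 211, 253), (40, 200, 255), (45, 189, 256), (50, 177, 258), (55, 166, 259)]
85 0.125 [(25, 236, 252), (30, 224, 253), (35, 213, 254), (40, 202, 256), (45, 190, 257), (50, 179, 259), (55, 168, 260)]
scene cam at [-0.02  0.88  1.13]
85 0.137 [(25, 649, 185), (30, 642, 195), (35, 636, 205), (40, 630, 215), (45, 624, 225), (50, 617, 235), (55, 611, 245)]
95 0.137 [(25, 622, 177), (30, 616, 187), (35, 610, 197), (40, 604, 207), (45, 597, 217), (50, 591, 227), (55, 584, 237)]
105 0.137 [(25, 596, 169), (30, 590, 179), (35, 584, 189), (40, 577, 199), (45, 571, 209), (50, 564, 219), (55, 558, 229)]
85 0.131 [(25, 649, 197), (30, 643, 207), (35, 637, 217), (40, 631, 227), (45, 624, 237), (50, 618, 247), (55, 612, 257)]
85 0.125 [(25, 650, 209), (30, 644, 219), (35, 638, 229), (40, 632, 239), (45, 625, 249), (50, 619, 259), (55, 613, 269)]
```

View pics/r5.png

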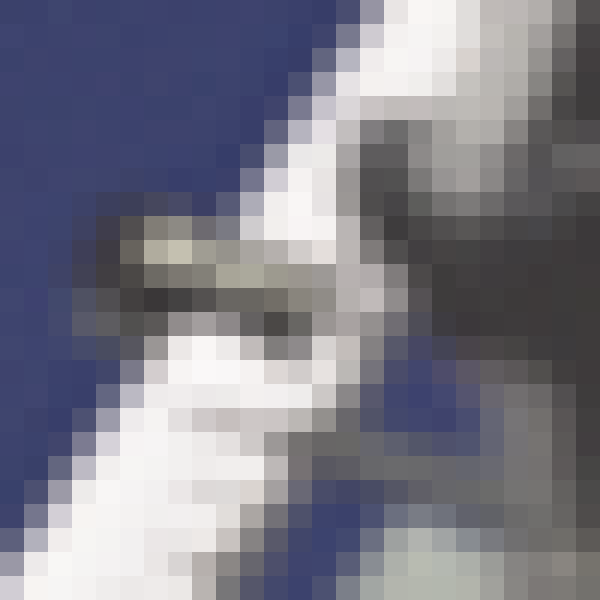

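The rider's line maps to stand y ≈ 32 mm. It crosses at crop (170,250) to (310,300). The pointer tip, at (300,445), is at about 50 mm, so I need about 17.5 mm more.

Request:
play_rows([
  [0,0.05,-0.35,0,0],
  [0,0.05,-0.35,0,0],
  [0,0,0,0,0],
  [0,0,0,0,0],
  [0,0,0,0,0],
  [0,0,0,0,0],
])

```text
time_s: 33.8
ee_pos: [0.4797, 0.1273, 0.1588]
orientation: [-0.233, 3.129, 0.002]
ft_force: [4.0, 3.0, 5.7]
width: 0.0231
finger_force: 59.7
```

```bash
python3 - <<'E'
from h import *
im,D=manip.read_camera('scene');im2,D2=manip.read_camera('top')
o=manip.get_obs();a=np.radians(8.45);p=o['ee_pos'];print(p,o['ft_force'],o['finger_force'],'stand y',-(p[0]-.454)*np.sin(a)+(p[1]-.09)*np.cos(a))
A=cv2.resize(im[233:263,258:288,::-1],(400,400),interpolation=2);B=cv2.resize(im[200:340,220:360,::-1],(400,400),interpolation=2)
cv2.imwrite('pics/r6.png',np.hstack([A,B]))
E
```

```text
[0.4796883  0.12734008 0.15882   ] [3.47888867 2.67584187 7.08378127] 59.69463229179382 stand y 0.033159936766848454
```

View pics/r6.png

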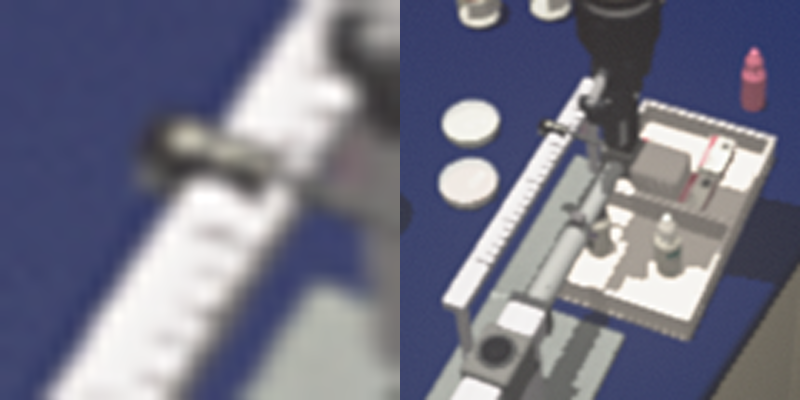

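The pointer tip (290,180) is now on the rider's line (185,135 to 260,165), well within 6 mm, and everything in the bins is in place, so I'll hand in.

```bash
python3 -c "
from rig import manip
print(manip.job_done())"
```

```text
the job is handed in; nothing more can be done
None
```

I handed the job in at about 34 s: both cartons in the right bin, the bottle upright in the left bin, the lock button down, and the gripper holding the camera head with its pointer at the rider's line (estimated within 3 mm; no verdict was returned).

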